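Lock the rotary board holder with its pin

ROBOT

A 7-joint arm with a two-finger parallel gripper is mounted at the origin on the work surface; the furniture and walls round the work are solid. World frame = base frame: x ahead of the robot, y to its left, z up, the work surface at z = 0. Lengths are in m, angles in rad, forces in N, time in s.
With the tool pointing down it reaches from about 0.425 to 0.875 m from the base axis. Payload 8.4 kg.
Tool frame: the origin (TCP) lies between the finger pads; the fingertips stand 19 mm ahead of it and the grasp point (between the pads) is the TCP (r.tips_ahead is the distance from the TCP to the fingertips, in m); z points along the fingers, y is the line along which they close (so a half turn about z gives the same grasp; the last joint's range is limited). The gripper opens to 87 mm and grips with 3 to 60 N. Pads are 19 mm wide; open, the fingers measure 117 mm over their backs; the gripper's body (75 mm by 190 mm) begins 51 mm behind the grasp point.
Start: joints at [1.043, 0.333, 0.04, 1.465, -0.013, 1.343, -0.059], TCP at [0.27, -0.591, 0.242] pointing down, gripper open.
Joint ranges: [-2.58, 2.58], [-0.38, 2.09], [-1.3, 1.39], [0.25, 2.4], [-1.5, 4.64], [0.08, 2.09], [-2.65, 2.65]. Speed limits (rad/s): [2.22, 2.22, 2.79, 2.79, 3.14, 3.14, 3.14].

INTERFACE

Orientations are given as a unit quaternion [w, x, y, z].
In Python, from bench import r gives the robot as it stands.
- The arm moves only by the tool carry_out, never from a script. Its argument "series" is a list of rows, each an object with "delta_pos": the shift along the tool's x, y, z in mm, a list of three; "spin": the turn about the tool's z in rad; "hand": the closure, from 0 (fully open) to 1 (shut). In form: [{"delta_pos": [x, y, z], "spin": spin, "hand": hand}, ...]. A call has 1 to 8 rows; each row is the pose to reach, as a shift and turn from the pose commanded when the call began, along the tool's axes at that moment; what a row does not reach only later rows make up. A row lasts 1/12 s, in which the tool goes at most 41.7 mm and 7.16 degrees, less where a joint would pass 70% of its speed; a pose out of reach is approached as far as the arm can. A call with a gripper value outside its range is refused whole. The fingers move at their own pace and stop on an object; the grip force is fixed at half the most. Time passes only in rows, so rows that repeat a pose let the fingers close. It gives the time, the measured TCP pose, the force, the opening and the grip force at its end, in the units of the state.
- r.sense(): the state, without advancing time (a new reading comes with each control period).
- r.camera(name): name is "side" or "top" or "wrist"; returns the picture (400x640x3 uint8, blue, green, red); there is no depth.
- r.get_calibration(name): a dict with "camera_matrix" (3x3 intrinsics, pixels), "dist_coeffs" ([k1, k2, p1, p2, k3] as OpenCV has them; the pictures are not rectified), "R" (3x3) and "t" (3): a world point X has camera coordinates R X + t; the wrist camera has in their place "mount" (4x4, takes a point from camera to tool coordinates, whose origin is the TCP and whose axes are the flange's). Camera axes: x right, y down, z forward; pixel columns grow to the right and rows downward; lengths in m; the calibration is good to about 2 mm. A picture is of the moment at which its call begins: read the wrist's pose just before it. get_calibration takes no time and is no camera call.
- r.job_done(): hands the job in; it is judged then, once.
Trained networks look in the newest picture that a camera, given by its name, has taken for a name from the list of things; names that differ only in an ending like _2 or _b are one class to them, and where a whole thing is asked for, a point or a joint stands for the part that bears it (a point fixed in the world has none). Each returns a list of dicts, best first, with "p" (0 to 1); they miss things now and then, are a little off and sometimes report something else, mostly with a low value. They report only what shows in the picture. A call takes as long as a camera call. They do not tell look-alikes from the thing itself.
- r.find_in(camera, thing): "at" ([x, y, z] in m, in world coordinates, good to about 4 mm: the middle of the surface that is visible of it).
The state is a dict: "time_s": time; "joint_pos": joint angles; "joint_vel": joint speeds; "effort": joint torques, N m; "eef_pos": TCP position; "eef_rot": TCP orientation; "wrist_force": force on the tool from outside, world axes, zero at the start; "ft_torque": the same for the moment, N m; "opening": finger opening in m; "finger_force": force on a finger pad.
Only numpy, scipy, OpenCV 4.12 (cv2) and the standard library are available. Lean on these libraries where they do the work, as an engineer would, in place of code of your own. Each camera call takes 0.05 s, during which the arm holds its last target. There are 200 camera calls.

TASK

Lock the rotary board holder: turn its turntable, which has an upright black handle, until the hole in the turntable's ear lies over the hole in the eye of the fixed foot. Then take the longer of the two pins from the grey pin rack, put it down through both holes until its collar rests on the ear, and let go. (The shorter pin would not hold.)

Things in the scene. Friction and masses are not known exactly. Their poses are not given: they have to be found in the camera images.
- long_pin: Longer pin: steel shank 14 mm dia, 42 mm long, tapered tip; collar 46 mm dia, 4 mm thick; round black grip 26 mm dia, 42 mm high. Origin: centre of the tip; z up the pin. Stands loosely upright in a 22 mm deep well (floor 6 mm above the bench) of a grey rack 124x60x28 mm. The other well, 60 mm off (they swap), has a like pin with a 22 mm shank; the longer one's collar stands 20 mm higher.
- turntable: Aluminium turntable, 120 mm round, carrying a small circuit board (highest part 62 mm above the bench). Origin on its vertical turning axis, 37 mm above the bench; x points to its ear. It stays where left and turns 34 degrees past lined-up. At the start it stands 34 to 63 degrees counter-clockwise from above of lined-up.
- handle_top (a point): Centre of the top of the handle, an upright black round post 22 mm in diameter on the turntable, from 45 to 102 mm above the bench, 75 mm from the turning axis, 80 degrees counter-clockwise from above from the ear. About 2 N moves it.
- ear_hole (a point): Centre of the hole in the turntable's ear, at the ear's top face, 47 mm above the bench. The ear is an aluminium ring 54 mm across, 10 mm thick, with a round through hole 32 mm in diameter, 85 mm from the turning axis.
- bracket_hole (a point): Centre of the hole in the eye of the fixed foot, at the eye's top face, 34 mm above the bench. The eye is a dark steel ring 54 mm across standing on the bench, its hole 32 mm in diameter right through, 85 mm from the turning axis. Lined up, the ear lies 3 mm above it. With the pin home the tip is 5 mm above the bench.
There are look-alikes about, which are no part of the job. There is more than one size of the part that bears turntable; the job needs the larger.

How it is judged:
By the outcome, as a careful person would: the job done as asked, in the order asked, and still so for the second after the job is handed in, with the robot touching nothing.
It also fails if it takes over 54 s, if anything falls off the work surface, if the arm or the gripper's body presses on something with over 40 N, if the wrist force passes 120 N, or if a joint passes its speed limit or range.

## Working session

There is one attempt and no reset: what is moved stays moved. The work goes in short steps, Python scripts to look and compute and a tool call to move; the robot and the scene stay as the last step left them, time stands still between calls to the robot, and variables do not carry over. Pictures are saved under pics/ and viewed, at most 13 in all, crops included, and the job is handed in when it is done.

Besides the shell and the picture viewer there is one more tool, called after "Request:" as name(argument=value, ...) on one line, values as JSON. carry_out: Moves the arm, as the interface text tells. Its arguments: {"type":"object","properties":{"series":{"type":"array","items":{"type":"object","properties":{"delta_pos":{"type":"array","items":{"type":"number"}},"spin":{"type":"number"},"hand":{"type":"number"}}}}},"required":["series"]}

```bash
mkdir -p pics
python3 - <<'E'
from bench import r
import cv2
s=r.sense();print(s['time_s'],s['eef_pos'],s['eef_rot'],s['opening'])
for c in ('top','side'):
    cv2.imwrite(f'pics/{c}0.png',r.camera(c))
    for t in ('long_pin','turntable','handle_top','ear_hole','bracket_hole'):
        print(c,t,[([round(float(v),3) for v in d['at']],round(d['p'],2)) for d in r.find_in(c,t)])
print(r.sense()['time_s'])
E
```

```text
0.0 [ 0.27005011 -0.5907802   0.24067114] [-7.57947036e-04  9.77108302e-01  2.12741028e-01 -2.18434990e-04] 0.08673396546807337
top long_pin [([0.346, 0.314, 0.052], 0.63)]
top turntable [([0.249, 0.476, 0.028], 0.77), ([0.501, 0.125, 0.048], 0.67)]
top handle_top [([0.247, 0.475, 0.029], 0.71), ([0.5, 0.126, 0.046], 0.34)]
top ear_hole [([0.506, 0.124, 0.045], 0.92), ([0.253, 0.478, 0.031], 0.58)]
top bracket_hole [([0.247, 0.475, 0.029], 0.77), ([0.505, 0.129, 0.049], 0.58)]
side long_pin [([0.351, 0.322, 0.064], 0.81)]
side turntable [([0.492, 0.156, 0.047], 0.93), ([0.254, 0.481, 0.031], 0.91)]
side handle_top [([0.247, 0.48, 0.033], 0.79)]
side ear_hole [([0.25, 0.478, 0.035], 0.92), ([0.487, 0.149, 0.043], 0.82)]
side bracket_hole [([0.488, 0.157, 0.051], 0.82), ([0.25, 0.483, 0.03], 0.75)]
0.6
```

View pics/top0.png

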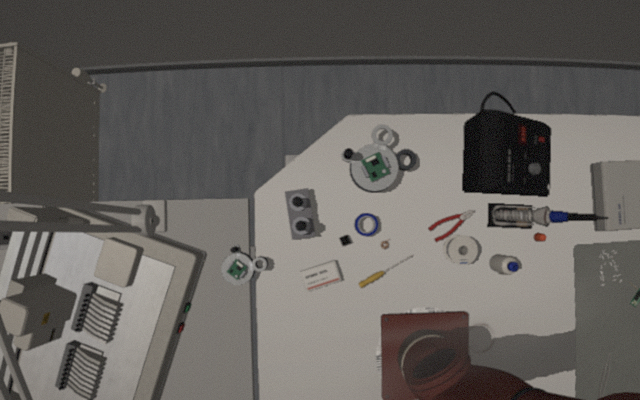

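View pics/side0.png

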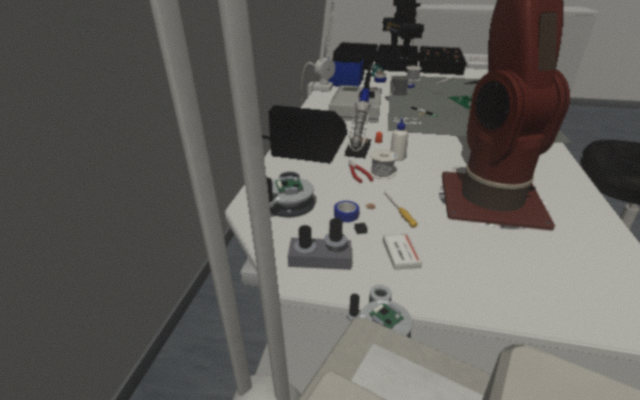

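The top view shows the larger turntable at (375,167), its bright ear at (385,135), the handle at (348,155) and the dark eye at (407,159). The pins are at (297,201) and (303,226). In the side view the right-hand pin (335,230), nearer the robot, has the higher collar. The small holder at (238,267) is a look-alike.

```bash
cat > h.py <<'E'
import numpy as np, cv2
from scipy.spatial.transform import Rotation as Ro
from bench import r
def Rq(q): return Ro.from_quat([q[1],q[2],q[3],q[0]]).as_matrix()
def cam(name,s=None):
    c=r.get_calibration(name);K=np.array(c['camera_matrix']);D=np.array(c['dist_coeffs'])
    if name!='wrist': return K,D,np.array(c['R']),np.array(c['t']).ravel()
    s=s or r.sense();T=np.eye(4);T[:3,:3]=Rq(s['eef_rot']);T[:3,3]=s['eef_pos']
    W=np.linalg.inv(T@np.array(c['mount']));return K,D,W[:3,:3],W[:3,3]
def px2w(C,uv,z):
    K,D,R,t=C;p=cv2.undistortPoints(np.array([[uv]],float),K,D)[0,0]
    d=R.T@np.array([p[0],p[1],1]);o=-R.T@t;return o+d*(z-o[2])/d[2]
def w2px(C,X):
    K,D,R,t=C;return cv2.projectPoints(np.array(X,float).reshape(-1,1,3),cv2.Rodrigues(R)[0],t,K,D)[0][:,0]
E
python3 - <<'E'
from h import *
C=cam('top')
for n,uv,z in (('handle',(348,155),.102),('ear',(385,135),.047),('eye',(407,159),.034),('table',(375,167),.037),('pinA',(297,201),.1),('pinB',(303,226),.116),('rack',(301,214),.028)):
    print(n,px2w(C,uv,z).round(3))
print(C[0][0,0],(-C[2].T@C[3]).round(2))
print(np.array(r.get_calibration('wrist')['mount']).round(3))
im=cv2.imread('pics/top0.png')
a=cv2.resize(im[115:205,330:430],None,fx=4,fy=4,interpolation=2);b=cv2.resize(im[180:270,270:340],None,fx=4,fy=4,interpolation=2)
cv2.imwrite('pics/crop.png',np.hstack([a,b]))
E
```

```text
handle [0.518 0.197 0.102]
ear [0.575 0.098 0.047]
eye [0.514 0.042 0.034]
table [0.495 0.125 0.037]
pinA [0.411 0.321 0.1  ]
pinB [0.351 0.307 0.116]
rack [0.38  0.315 0.028]
462.3012702542399 [0.37 0.26 1.2 ]
[[-0.    -0.952 -0.306  0.084]
 [ 1.    -0.     0.    -0.   ]
 [-0.    -0.306  0.952 -0.144]
 [ 0.     0.     0.     1.   ]]
```

View pics/crop.png

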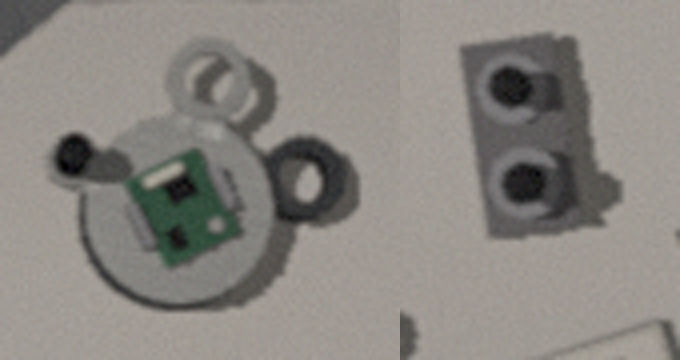

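Run:
```python
from h import *
C=cam('top');P={}
for n,uv,z in (('handle',(348.2,153.7),.102),('ear',(382,135.5),.047),('eye',(406.7,160),.034),('table',(374.7,167.3),.037),('pinA',(298.2,201.7),.096),('pinB',(300.8,225.5),.116)):
    P[n]=px2w(C,uv,z)[:2];print(n,P[n].round(4))
from scipy.optimize import least_squares
def f(v):
    c=v[:2];u=lambda a:np.array([np.cos(a),np.sin(a)])
    return np.r_[c-P['table'],c+.085*u(v[2])-P['ear'],c+.085*u(v[3])-P['eye'],c+.075*u(v[2]+np.radians(80))-P['handle']]
s=least_squares(f,[.5,.125,0,-1]);v=s.x;print(v[:2],np.degrees(v[2:]),(s.fun*1000).round(1))
for a in np.arange(0,65,10):
    t=v[2]+np.radians(80)-np.radians(a); print(a,(v[:2]+.075*np.array([np.cos(t),np.sin(t)])).round(4))
print(np.degrees(v[2]-v[3]),(v[:2]+.085*np.array([np.cos(v[3]),np.sin(v[3])])).round(4))
t=v[3]+np.radians(80);print((v[:2]+.075*np.array([np.cos(t),np.sin(t)])).round(4))
print(P['pinA']-P['pinB'])
```

```text
handle [0.5214 0.196 ]
ear [0.5737 0.106 ]
eye [0.5119 0.0427]
table [0.4944 0.1257]
pinA [0.4091 0.3182]
pinB [0.3523 0.3122]
[0.4924203  0.12587168] [-13.15844466 -76.80586062] [-1.9  0.2  1.5  0.5 -0.1  0.4  0.6 -1.1]
0 [0.5219 0.1948]
10 [0.5334 0.1887]
20 [0.5437 0.1806]
30 [0.5524 0.1708]
40 [0.5593 0.1597]
50 [0.5642 0.1476]
60 [0.5669 0.1348]
63.64741595914496 [0.5118 0.0431]
[0.5673 0.1301]
[0.05681413 0.00600002]
```

```bash
cat >> h.py <<'E'
def go(p,yaw=None):
    s=r.sense();R=Rq(s['eef_rot']);y0=np.degrees(np.arctan2(R[1,0],R[0,0]))
    d=R.T@(np.array(p)-s['eef_pos'])*1000
    print('go',p,'d',d.round(1),'yaw',y0.round(1),'spin',None if yaw is None else round(np.radians((y0-yaw+180)%360-180),3),'j',np.round(s['joint_pos'],2),'t',s['time_s'])
E
python3 -c "
from h import *
go([.40,-.2,.24],67);go([.522,.195,.24],67)
C=cam('top');print(px2w(C,(300.8,225.5),.094),px2w(C,(298.2,201.7),.074))"
```

```text
go [0.4, -0.2, 0.24] d [ 280.6 -301.8    1.6] yaw 24.6 spin -0.741 j [ 1.04  0.33  0.04  1.47 -0.01  1.34 -0.06] t 0.6
go [0.522, 0.195, 0.24] d [ 555.8 -610.3    1.6] yaw 24.6 spin -0.741 j [ 1.04  0.33  0.04  1.47 -0.01  1.34 -0.06] t 0.6
[0.35196684 0.31324739 0.094     ] [0.40991612 0.31934798 0.074     ]
```

Request:
carry_out(series=[{"delta_pos": [30, -28, 0], "spin": -0.1, "hand": 0}, {"delta_pos": [60, -56, 0], "spin": -0.2, "hand": 0}, {"delta_pos": [90, -84, 0], "spin": -0.3, "hand": 0}, {"delta_pos": [118, -112, 0], "spin": -0.4, "hand": 0}, {"delta_pos": [146, -140, 0], "spin": -0.5, "hand": 0}, {"delta_pos": [174, -168, 0], "spin": -0.6, "hand": 0}, {"delta_pos": [202, -196, 0], "spin": -0.7, "hand": 0}, {"delta_pos": [230, -222, 0], "spin": -0.74, "hand": 0}])

```text
time_s: 1.27
eef_pos: [0.3873, -0.2916, 0.2418]
eef_rot: [0.0, 0.832, 0.554, -0.0]
wrist_force: [1.2, -0.5, 0.5]
opening: 0.0872
finger_force: 0.0
```

```bash
python3 -c "
from h import *
go([.522,.195,.24],67)"
```

```text
go [0.522, 0.195, 0.24] d [500.9 -63.5   1.6] yaw 67.3 spin 0.005 j [ 0.8   0.01 -0.24  1.84  0.    1.29  0.16] t 1.2667
```

Request:
carry_out(series=[{"delta_pos": [40, -5, 0], "spin": 0, "hand": 0}, {"delta_pos": [80, -10, 0], "spin": 0, "hand": 0}, {"delta_pos": [120, -15, 0], "spin": 0, "hand": 0}, {"delta_pos": [160, -20, 0], "spin": 0, "hand": 0}, {"delta_pos": [200, -25, 0], "spin": 0, "hand": 0}, {"delta_pos": [240, -30, 0], "spin": 0, "hand": 0}, {"delta_pos": [280, -35, 0], "spin": 0, "hand": 0}, {"delta_pos": [320, -40, 0], "spin": 0, "hand": 0}])

```text
time_s: 1.93
eef_pos: [0.4757, 0.0185, 0.242]
eef_rot: [0.0, 0.834, 0.552, 0.0]
wrist_force: [-0.0, -0.2, 0.7]
opening: 0.0873
finger_force: 0.0
```

Request:
carry_out(series=[{"delta_pos": [40, -5, 0], "spin": 0, "hand": 0}, {"delta_pos": [80, -10, 0], "spin": 0, "hand": 0}, {"delta_pos": [120, -15, 0], "spin": 0, "hand": 0}, {"delta_pos": [150, -20, 0], "spin": 0, "hand": 0}, {"delta_pos": [170, -23, 0], "spin": 0, "hand": 0}, {"delta_pos": [181, -24, 0], "spin": 0, "hand": 0}, {"delta_pos": [181, -24, 0], "spin": 0, "hand": 0}])

```text
time_s: 2.52
eef_pos: [0.5241, 0.1948, 0.2415]
eef_rot: [-0.001, 0.833, 0.553, 0.0]
wrist_force: [-0.5, -0.8, 0.4]
opening: 0.0874
finger_force: 0.0
```

```bash
python3 -c "
from h import *
go([.522,.195,.24],67)
s=r.sense();im=r.camera('wrist');cv2.imwrite('pics/w1.png',im);C=cam('wrist',s)
print(w2px(C,[[.522,.195,.102],[.492,.126,.037],[.512,.043,.034],[.574,.106,.047]]).round(0))
for t in ('turntable','handle_top','ear_hole','bracket_hole'):
  print(t,[(np.round(d['at'],3),round(d['p'],2)) for d in r.find_in('wrist',t)])"
```

```text
go [0.522, 0.195, 0.24] d [-0.7 -2.   1.5] yaw 67.2 spin 0.003 j [ 0.21  0.22 -0.74  1.66  0.15  1.32 -0.96] t 2.5167
[[313. 195.]
 [313. 242.]
 [356. 294.]
 [390. 235.]]
turntable [(array([0.508, 0.131, 0.052]), 0.57), (array([0.271, 0.417, 0.029]), 0.53)]
handle_top [(array([0.504, 0.133, 0.043]), 0.89), (array([0.267, 0.413, 0.033]), 0.62)]
ear_hole [(array([0.263, 0.414, 0.031]), 0.64), (array([0.511, 0.132, 0.044]), 0.56)]
bracket_hole [(array([0.272, 0.426, 0.013]), 0.67), (array([0.508, 0.128, 0.051]), 0.59)]
```

View pics/w1.png

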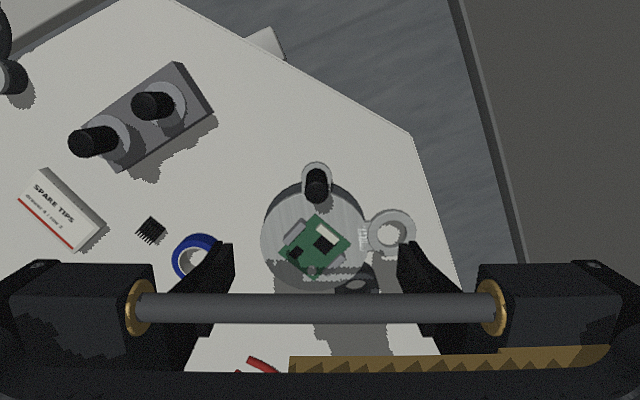

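Handle top is at about (317,192), predicted (313,195), so it agrees to about 2 mm. The ear is at (390,232) and the tall pin at (95,143). I'll descend and grip.

Request:
carry_out(series=[{"delta_pos": [-1, 0, 40], "spin": 0, "hand": 0}, {"delta_pos": [-1, 0, 80], "spin": 0, "hand": 0}, {"delta_pos": [-1, 0, 115], "spin": 0, "hand": 0}, {"delta_pos": [-1, 0, 140], "spin": 0, "hand": 0}, {"delta_pos": [-1, 0, 154], "spin": 0, "hand": 0}, {"delta_pos": [-1, 0, 154], "spin": 0, "hand": 0.6}, {"delta_pos": [-1, 0, 154], "spin": 0, "hand": 0.9}, {"delta_pos": [-1, 0, 154], "spin": 0, "hand": 0.9}])

```text
time_s: 3.43
eef_pos: [0.5251, 0.1918, 0.0895]
eef_rot: [0.0, 0.834, 0.551, 0.001]
wrist_force: [0.2, 0.1, 0.0]
opening: 0.0743
finger_force: 0.0
```

Request:
carry_out(series=[{"delta_pos": [0, 0, 0], "spin": 0, "hand": 0.9}, {"delta_pos": [0, 0, 0], "spin": 0, "hand": 0.9}, {"delta_pos": [0, 0, 0], "spin": 0, "hand": 0.9}])

```text
time_s: 3.68
eef_pos: [0.5245, 0.1917, 0.0887]
eef_rot: [0.0, 0.834, 0.552, 0.001]
wrist_force: [-0.4, 0.1, -0.3]
opening: 0.055
finger_force: 0.0
```

Run:
```python
from h import *
go([.522,.195,.087],67)
s=r.sense();R=Rq(s['eef_rot']);p=s['eef_pos']
c=np.array([.4924,.1259]);v=p[:2]-c;print(np.hypot(*v),np.degrees(np.arctan2(v[1],v[0])))
a0=np.arctan2(v[1],v[0]);rad=.075
c2=p[:2]-.075*v/np.hypot(*v)
for a in np.arange(0,70,5.0).tolist():
    q=c2+.075*np.array([np.cos(a0-np.radians(a)),np.sin(a0-np.radians(a))])
    print(a,(R.T@np.r_[q-p[:2],0]*1000).round(1),round(np.radians(a),3))
```

```text
go [0.522, 0.195, 0.087] d [ 2.  -3.6  1.7] yaw 67.0 spin -0.001 j [ 0.17  0.37 -0.71  1.83  0.27  1.04 -1.05] t 3.6833
0.07325488979937488 64.00481516654723
0.0 [0. 0. 0.] 0.0
5.0 [-0.6  6.5  0. ] 0.087
10.0 [-1.8 12.9  0. ] 0.175
15.0 [-3.6 19.3  0. ] 0.262
20.0 [-5.8 25.4  0. ] 0.349
25.0 [-8.7 31.3  0. ] 0.436
30.0 [-12.   36.9   0. ] 0.524
35.0 [-15.8  42.3   0.1] 0.611
40.0 [-20.   47.2   0.1] 0.698
45.0 [-24.7  51.8   0.1] 0.785
50.0 [-29.7  56.    0.1] 0.873
55.0 [-35.1  59.7   0.1] 0.96
60.0 [-40.8  62.9   0.1] 1.047
65.0 [-46.7  65.7   0.1] 1.134
```

Request:
carry_out(series=[{"delta_pos": [0, 0, 0], "spin": 0, "hand": 0.9}, {"delta_pos": [0, 0, 0], "spin": 0, "hand": 0.9}, {"delta_pos": [0, 0, 0], "spin": 0, "hand": 0.9}, {"delta_pos": [0, 0, 0], "spin": 0, "hand": 0.9}, {"delta_pos": [0, 0, 0], "spin": 0, "hand": 0.9}, {"delta_pos": [0, 0, 0], "spin": 0, "hand": 0.9}, {"delta_pos": [0, 0, 0], "spin": 0, "hand": 0.9}])

```text
time_s: 4.27
eef_pos: [0.5238, 0.1916, 0.0876]
eef_rot: [-0.0, 0.834, 0.552, -0.0]
wrist_force: [-0.8, 0.3, 0.1]
opening: 0.0209
finger_force: 30.0
```

Request:
carry_out(series=[{"delta_pos": [-0.5, 6.5, 0], "spin": 0.09, "hand": 0.9}, {"delta_pos": [-2, 13, 0], "spin": 0.175, "hand": 0.9}, {"delta_pos": [-3.5, 19, 0], "spin": 0.26, "hand": 0.9}, {"delta_pos": [-6, 25.5, 0], "spin": 0.35, "hand": 0.9}, {"delta_pos": [-8.5, 31.5, 0], "spin": 0.44, "hand": 0.9}, {"delta_pos": [-12, 37, 0], "spin": 0.52, "hand": 0.9}, {"delta_pos": [-12, 37, 0], "spin": 0.52, "hand": 0.9}])

```text
time_s: 4.85
eef_pos: [0.5533, 0.1664, 0.0876]
eef_rot: [-0.001, 0.949, 0.316, -0.0]
wrist_force: [-0.9, 3.3, -0.3]
opening: 0.0212
finger_force: 30.0
```

Run:
```python
from h import *
go([.567,.130,.087],4)
s=r.sense();print(s['opening'],s['finger_force'])
s=r.sense();im=r.camera('wrist');cv2.imwrite('pics/w2.png',im)
cv2.imwrite('pics/t2.png',r.camera('top'))
```

```text
go [0.567, 0.13, 0.087] d [-10.8  37.3   0.5] yaw 36.9 spin 0.574 j [ 0.12  0.38 -0.59  1.79  0.24  1.04 -1.48] t 4.85
0.02123769245728473 30.00084168277681
```

View pics/w2.png

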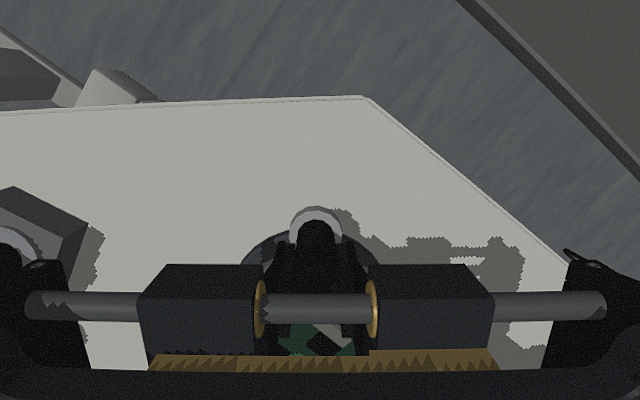

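The handle is gripped (the black post is between the fingers at (318,235)) and force is low, so the arc continues.

Request:
carry_out(series=[{"delta_pos": [-0.5, 6.5, 0], "spin": 0.09, "hand": 0.9}, {"delta_pos": [-2, 13, 0], "spin": 0.175, "hand": 0.9}, {"delta_pos": [-3.5, 19, 0], "spin": 0.26, "hand": 0.9}, {"delta_pos": [-5.5, 25.5, 0], "spin": 0.35, "hand": 0.9}, {"delta_pos": [-8, 31.5, 0], "spin": 0.44, "hand": 0.9}, {"delta_pos": [-10.5, 36.5, 0], "spin": 0.53, "hand": 0.9}, {"delta_pos": [-11, 37.5, 0], "spin": 0.57, "hand": 0.9}, {"delta_pos": [-11, 37.5, 0], "spin": 0.57, "hand": 0.9}])

```text
time_s: 5.62
eef_pos: [0.5649, 0.1298, 0.0875]
eef_rot: [0.0, 0.999, 0.04, -0.002]
wrist_force: [-9.6, -0.2, 9.3]
opening: 0.0212
finger_force: 30.0
```

Request:
carry_out(series=[{"delta_pos": [0, 0, 0], "spin": 0, "hand": 0.5}, {"delta_pos": [0, 0, 0], "spin": 0, "hand": 0.3}, {"delta_pos": [0, 0, 0], "spin": 0, "hand": 0.3}, {"delta_pos": [0, 0, 0], "spin": 0, "hand": 0.3}, {"delta_pos": [0, 0, -40], "spin": 0, "hand": 0.2}, {"delta_pos": [0, 0, -80], "spin": 0, "hand": 0}, {"delta_pos": [0, 0, -120], "spin": 0, "hand": 0}, {"delta_pos": [0, 0, -140], "spin": 0, "hand": 0}])

```text
time_s: 6.28
eef_pos: [0.5686, 0.1301, 0.2327]
eef_rot: [-0.0, 0.999, 0.04, 0.003]
wrist_force: [0.4, 0.7, 1.2]
opening: 0.0662
finger_force: 0.0
```

Run:
```python
from h import *
go([.352,.313,.22],5)
im=r.camera('top');cv2.imwrite('pics/t3.png',cv2.resize(im[115:275,250:450],None,fx=4,fy=4,interpolation=2)[:600])
```

```text
go [0.352, 0.313, 0.22] d [-201.5 -199.6   11.7] yaw 4.6 spin -0.008 j [ 0.12  0.24 -0.5   1.63  0.12  1.3  -1.89] t 6.2833
```

View pics/t3.png

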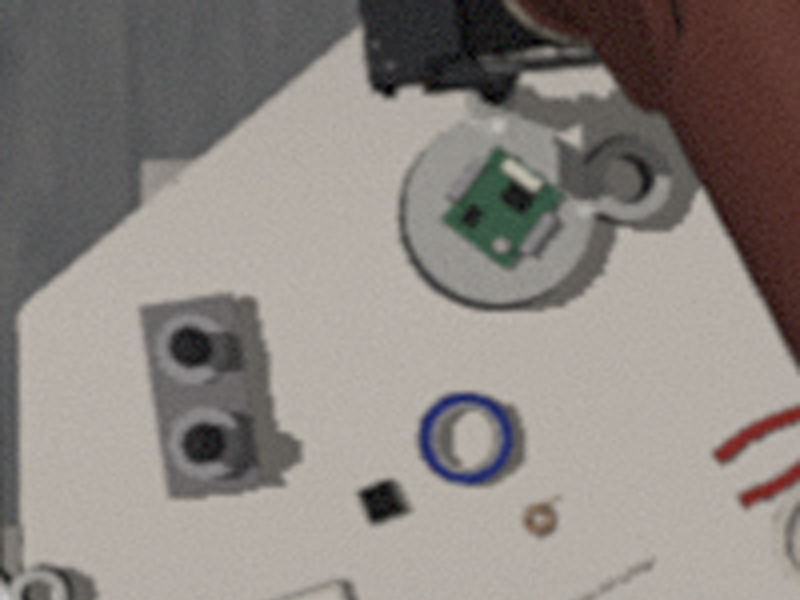

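The ear now covers the eye at about (407.5,159.5) px. The taller pin is the lower one, with the longer shadow. I'll go above it.

Request:
carry_out(series=[{"delta_pos": [-25, -25, 5], "spin": -0.1, "hand": 0}, {"delta_pos": [-50, -50, 10], "spin": -0.2, "hand": 0}, {"delta_pos": [-75, -75, 12], "spin": -0.3, "hand": 0}, {"delta_pos": [-100, -100, 12], "spin": -0.4, "hand": 0}, {"delta_pos": [-125, -125, 12], "spin": -0.44, "hand": 0}, {"delta_pos": [-150, -150, 12], "spin": -0.44, "hand": 0}, {"delta_pos": [-175, -175, 12], "spin": -0.44, "hand": 0}, {"delta_pos": [-195, -195, 12], "spin": -0.44, "hand": 0}])

```text
time_s: 7.0
eef_pos: [0.3553, 0.3101, 0.2156]
eef_rot: [0.0, 0.966, 0.258, 0.0]
wrist_force: [-0.7, 0.9, 0.6]
opening: 0.0872
finger_force: 0.0
```

Request:
carry_out(series=[{"delta_pos": [-7, -2, 0], "spin": 0, "hand": 0}, {"delta_pos": [-7, -2, 0], "spin": 0, "hand": 0}, {"delta_pos": [-7, -2, 0], "spin": 0, "hand": 0}])

```text
time_s: 7.25
eef_pos: [0.3509, 0.3062, 0.2156]
eef_rot: [0.0, 0.967, 0.257, 0.0]
wrist_force: [0.2, 0.0, -0.1]
opening: 0.0868
finger_force: 0.0
```

Run:
```python
from h import *
go([.352,.313,.081],30)
s=r.sense();im=r.camera('wrist');C=cam('wrist',s)
print(w2px(C,[[.352,.313,.094],[.352,.313,.05],[.41,.319,.074]]).round(0))
cv2.imwrite('pics/w4.png',im)
T=r.camera('top');C=cam('top')
c=np.array([.4924,.1259])
h=cv2.resize(T[130:190,370:440],None,fx=8,fy=8,interpolation=2)
for X,col in (([.5118,.0431,.047],(0,0,255)),([.5118,.0431,.034],(255,0,0))):
    q=(w2px(C,[X])[0]-[370,130]+.5)*8;print(w2px(C,[X]));cv2.drawMarker(h,tuple(int(a) for a in q),col,0,20,1)
cv2.imwrite('pics/t4.png',h)
```

```text
go [0.352, 0.313, 0.081] d [  4.2  -5.5 134.6] yaw 29.7 spin -0.005 j [-0.06  0.01 -0.74  1.9   0.01  1.24 -1.86] t 7.25
[[309. 195.]
 [309. 182.]
 [337. 126.]]
[[407.48472508 159.40681713]]
[[406.55362506 160.04708648]]
```

View pics/w4.png

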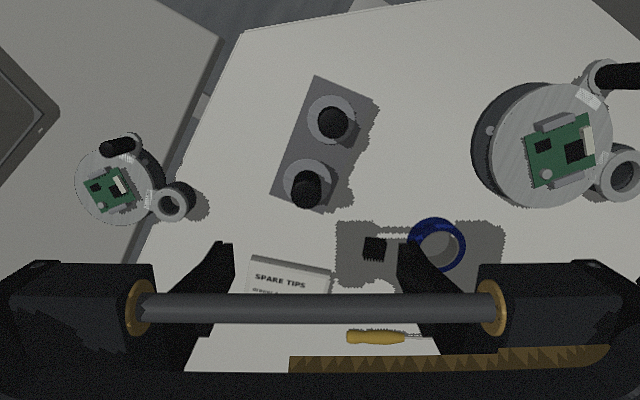

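View pics/t4.png

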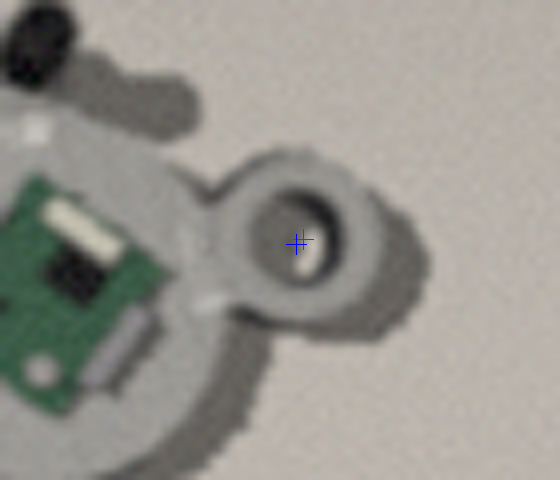

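The long pin's top is at about (306,189), 2–4 mm from the prediction. The ear hole is centred at about (297,238) in the crop, within about 2 mm of the eye. I'll descend on the pin.

Request:
carry_out(series=[{"delta_pos": [6, -6.5, 35], "spin": 0, "hand": 0}, {"delta_pos": [6, -6.5, 70], "spin": 0, "hand": 0}, {"delta_pos": [6, -6.5, 100], "spin": 0, "hand": 0}, {"delta_pos": [6, -6.5, 122], "spin": 0, "hand": 0}, {"delta_pos": [6, -6.5, 134], "spin": 0, "hand": 0}, {"delta_pos": [6, -6.5, 134], "spin": 0, "hand": 0}, {"delta_pos": [6, -6.5, 134], "spin": 0, "hand": 0.9}, {"delta_pos": [6, -6.5, 134], "spin": 0, "hand": 0.9}])

```text
time_s: 8.02
eef_pos: [0.3534, 0.316, 0.0829]
eef_rot: [-0.0, 0.967, 0.256, 0.001]
wrist_force: [0.3, 0.8, -0.3]
opening: 0.0802
finger_force: 0.0
```

Request:
carry_out(series=[{"delta_pos": [0, 0, 0], "spin": 0, "hand": 0.9}, {"delta_pos": [0, 0, 0], "spin": 0, "hand": 0.9}, {"delta_pos": [0, 0, 0], "spin": 0, "hand": 0.9}, {"delta_pos": [0, 0, 0], "spin": 0, "hand": 0.9}, {"delta_pos": [0, 0, 0], "spin": 0, "hand": 0.9}, {"delta_pos": [0, 0, 0], "spin": 0, "hand": 0.9}, {"delta_pos": [0, 0, 0], "spin": 0, "hand": 0.9}, {"delta_pos": [0, 0, 0], "spin": 0, "hand": 0.9}])

```text
time_s: 8.68
eef_pos: [0.3522, 0.3154, 0.0816]
eef_rot: [0.0, 0.967, 0.256, -0.0]
wrist_force: [0.2, -1.0, 0.6]
opening: 0.0283
finger_force: 0.0
```

Request:
carry_out(series=[{"delta_pos": [0, 0, 0], "spin": 0, "hand": 0.9}, {"delta_pos": [0, 0, -15], "spin": 0, "hand": 0.9}, {"delta_pos": [0, 0, -30], "spin": 0, "hand": 0.9}, {"delta_pos": [0, 0, -50], "spin": 0, "hand": 0.9}, {"delta_pos": [0, 0, -75], "spin": 0, "hand": 0.9}, {"delta_pos": [0, 0, -100], "spin": 0, "hand": 0.9}, {"delta_pos": [0, 0, -110], "spin": 0, "hand": 0.9}])

```text
time_s: 9.27
eef_pos: [0.353, 0.3164, 0.1945]
eef_rot: [-0.001, 0.967, 0.257, 0.002]
wrist_force: [-0.3, 0.2, -0.4]
opening: 0.0253
finger_force: 30.0
```

Run:
```python
from h import *
go([.512,.044,.19],30)
go([.512,.044,.19],5)
cv2.imwrite('pics/w5.png',r.camera('side')[60:280,200:480])
```

```text
go [0.512, 0.044, 0.19] d [  2.9 315.4   4.4] yaw 29.7 spin -0.005 j [-0.07  0.05 -0.76  1.91  0.04  1.19 -1.9 ] t 9.2667
go [0.512, 0.044, 0.19] d [  2.9 315.4   4.4] yaw 29.7 spin 0.432 j [-0.07  0.05 -0.76  1.91  0.04  1.19 -1.9 ] t 9.2667
```

View pics/w5.png

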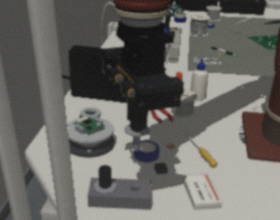

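Long pin held and lifted; the short one is still in the rack at (105,178) in the crop. I'll carry it over the hole, turning the hand so the fingers open tangentially.

Request:
carry_out(series=[{"delta_pos": [0, 35, 0], "spin": -0.12, "hand": 0.9}, {"delta_pos": [0, 70, 0], "spin": -0.24, "hand": 0.9}, {"delta_pos": [1, 105, 0], "spin": -0.36, "hand": 0.9}, {"delta_pos": [1, 140, 0], "spin": -0.48, "hand": 0.9}, {"delta_pos": [2, 175, 0], "spin": -0.6, "hand": 0.9}, {"delta_pos": [2, 210, 0], "spin": -0.72, "hand": 0.9}, {"delta_pos": [3, 245, 0], "spin": -0.84, "hand": 0.9}, {"delta_pos": [3, 270, 0], "spin": -0.95, "hand": 0.9}])

```text
time_s: 9.98
eef_pos: [0.4894, 0.079, 0.1899]
eef_rot: [-0.0, 0.758, 0.652, -0.001]
wrist_force: [1.1, -0.2, -1.1]
opening: 0.0256
finger_force: 30.0
```

Run:
```python
from h import *
go([.512,.044,.14],100)
```

```text
go [0.512, 0.044, 0.14] d [-31.1  27.7  49.9] yaw 81.4 spin -0.325 j [ 0.25  0.09 -0.52  1.88  0.05  1.19 -0.44] t 9.9833
```

Request:
carry_out(series=[{"delta_pos": [-12, 10, 0], "spin": -0.1, "hand": 0.9}, {"delta_pos": [-24, 20, 0], "spin": -0.2, "hand": 0.9}, {"delta_pos": [-31, 28, 10], "spin": -0.3, "hand": 0.9}, {"delta_pos": [-31, 28, 30], "spin": -0.32, "hand": 0.9}, {"delta_pos": [-31, 28, 48], "spin": -0.32, "hand": 0.9}, {"delta_pos": [-31, 28, 48], "spin": -0.32, "hand": 0.9}])

```text
time_s: 10.48
eef_pos: [0.5089, 0.0468, 0.1388]
eef_rot: [-0.003, 0.646, 0.763, -0.002]
wrist_force: [-0.5, 0.2, -2.4]
opening: 0.0254
finger_force: 30.0
```

Run:
```python
from h import *
go([.512,.044,.080],100)
s=r.sense();im=r.camera('wrist');C=cam('wrist',s);z=s['eef_pos']
print(w2px(C,[[.512,.044,.047],[z[0],z[1],z[2]-.075]]).round(0))
t=r.camera('top');sd=r.camera('side');print(w2px(cam('side'),[[.512,.044,.047],[z[0],z[1],z[2]-.075]]).round(0))
a=cv2.resize(sd[140:230,240:340],(400,360),interpolation=2)
b=cv2.resize(im[150:350,220:420],(400,400),interpolation=2)
cv2.imwrite('pics/w6.png',np.hstack([np.pad(a,((0,40),(0,0),(0,0))),b]))
```

```text
go [0.512, 0.044, 0.08] d [-3.3  3.  58.8] yaw 99.5 spin -0.009 j [ 0.29  0.18 -0.51  1.9   0.09  1.1  -0.09] t 10.4833
[[320. 217.]
 [317. 221.]]
[[290. 171.]
 [291. 166.]]
```

View pics/w6.png

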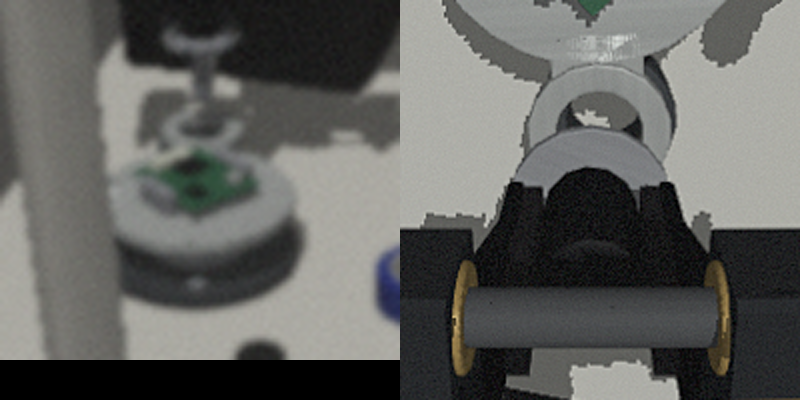

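Side view: tip at (291,164), hole at (290.5,172). Wrist view: ear centre at about (320,213). Both agree with the estimate to about 2 mm, against 9 mm of clearance. I'll insert.

Request:
carry_out(series=[{"delta_pos": [-2, 3, 0], "spin": 0, "hand": 0.9}, {"delta_pos": [-2, 3, 0], "spin": 0, "hand": 0.9}, {"delta_pos": [-2, 3, 10], "spin": 0, "hand": 0.9}, {"delta_pos": [-2, 3, 20], "spin": 0, "hand": 0.9}, {"delta_pos": [-2, 3, 30], "spin": 0, "hand": 0.9}, {"delta_pos": [-2, 3, 40], "spin": 0, "hand": 0.9}, {"delta_pos": [-2, 3, 48], "spin": 0, "hand": 0.9}, {"delta_pos": [-2, 3, 48], "spin": 0, "hand": 0.9}])

```text
time_s: 11.3
eef_pos: [0.5136, 0.0459, 0.0932]
eef_rot: [-0.001, 0.646, 0.763, -0.001]
wrist_force: [-0.4, -0.3, -0.9]
opening: 0.0255
finger_force: 30.0
```

Request:
carry_out(series=[{"delta_pos": [0, 0, 4], "spin": 0, "hand": 0.9}, {"delta_pos": [0, 0, 7], "spin": 0, "hand": 0.9}, {"delta_pos": [0, 0, 9], "spin": 0, "hand": 0.9}, {"delta_pos": [0, 0, 9], "spin": 0, "hand": 0.9}])

```text
time_s: 11.63
eef_pos: [0.5149, 0.0461, 0.0864]
eef_rot: [-0.0, 0.646, 0.763, -0.0]
wrist_force: [0.3, -0.4, -1.2]
opening: 0.0254
finger_force: 30.0
```

Request:
carry_out(series=[{"delta_pos": [0, 0, 2], "spin": 0, "hand": 0.9}, {"delta_pos": [0, 0, 4], "spin": 0, "hand": 0.9}, {"delta_pos": [0, 0, 4], "spin": 0, "hand": 0.9}, {"delta_pos": [0, 0, 4], "spin": 0, "hand": 0.9}])

```text
time_s: 11.97
eef_pos: [0.5149, 0.0461, 0.0826]
eef_rot: [-0.0, 0.646, 0.763, 0.0]
wrist_force: [0.3, -0.3, -1.1]
opening: 0.0254
finger_force: 30.0
```

Request:
carry_out(series=[{"delta_pos": [0, 0, 1], "spin": 0, "hand": 0.9}, {"delta_pos": [0, 0, 2], "spin": 0, "hand": 0.9}, {"delta_pos": [0, 0, 2], "spin": 0, "hand": 0.9}])

```text
time_s: 12.22
eef_pos: [0.5151, 0.0461, 0.0807]
eef_rot: [0.0, 0.646, 0.763, 0.0]
wrist_force: [-0.0, 0.4, -1.1]
opening: 0.025
finger_force: 30.0
```

Request:
carry_out(series=[{"delta_pos": [0, 0, 0], "spin": 0, "hand": 0.6}, {"delta_pos": [0, 0, 0], "spin": 0, "hand": 0.4}, {"delta_pos": [0, 0, 0], "spin": 0, "hand": 0.4}, {"delta_pos": [0, 0, 0], "spin": 0, "hand": 0.4}, {"delta_pos": [0, 0, 0], "spin": 0, "hand": 0.4}, {"delta_pos": [0, 0, -15], "spin": 0, "hand": 0.4}, {"delta_pos": [0, 0, -35], "spin": 0, "hand": 0.4}, {"delta_pos": [0, 0, -60], "spin": 0, "hand": 0.4}])

```text
time_s: 12.88
eef_pos: [0.5139, 0.046, 0.1401]
eef_rot: [-0.001, 0.646, 0.763, -0.001]
wrist_force: [1.2, 0.8, 0.7]
opening: 0.0521
finger_force: 0.0
```

Request:
carry_out(series=[{"delta_pos": [0, 0, -35], "spin": 0, "hand": 0.2}, {"delta_pos": [0, 0, -70], "spin": 0, "hand": 0.2}, {"delta_pos": [0, 0, -90], "spin": 0, "hand": 0.2}, {"delta_pos": [0, 0, -90], "spin": 0, "hand": 0.2}])

```text
time_s: 13.22
eef_pos: [0.5171, 0.0465, 0.2356]
eef_rot: [0.003, 0.646, 0.763, 0.002]
wrist_force: [0.5, 0.6, 0.2]
opening: 0.0672
finger_force: 0.0
```

Run:
```python
from h import *
s=r.sense();im=r.camera('wrist');C=cam('wrist',s);print(s['time_s'],s['eef_pos'],w2px(C,[[.512,.044,.051],[.512,.044,.093]]).round(0))
sd=r.camera('side')
a=cv2.resize(sd[150:230,240:340],(400,320),interpolation=2)
b=cv2.resize(im[100:300,220:420],(400,400),interpolation=2)
cv2.imwrite('pics/w7.png',np.hstack([np.pad(a,((0,80),(0,0),(0,0))),b]))
print(w2px(cam('side'),[[.513,.045,.093],[.513,.045,.049]]))
```

```text
13.2167 [0.51714674 0.04653754 0.23558752] [[309. 183.]
 [308. 195.]]
[[289.18995492 154.93211183]
 [289.62031596 170.43090244]]
```

View pics/w7.png

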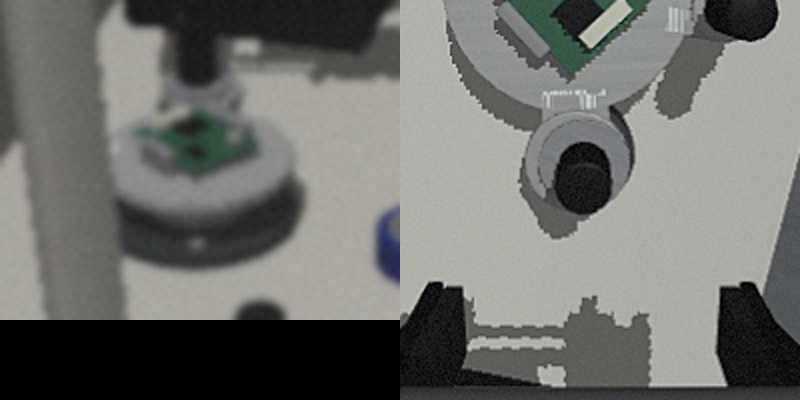

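The pin stands upright with its collar resting on the ear: top at (311,194), predicted (308,195), and side-view collar at v≈171, predicted 170. The gripper is clear.

```bash
python3 -c "
from bench import r
print(r.job_done())"
```

```text
the job is handed in; nothing more can be done
None
```

The turntable is lined up, the long pin is through both holes with its collar resting on the ear, the gripper is clear of everything, and the job was handed in at about 13 s; no verdict was returned.

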